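Hang the keyhole tool ledge on its stud

ROBOT

A 7-joint arm with a two-finger parallel gripper is mounted at the origin on a cart in front of the work surface, level with it; the furniture and walls round the work are solid. World frame = base frame: x ahead of the robot, y to its left, z up, the work surface at z = 0. Lengths are in mm, angles in degrees, forces in N, time in s.
With the tool pointing down it reaches from about 400 to 925 mm from the base axis. Payload 4.1 kg.
Tool frame: the origin (TCP) lies at the very end of the fingers, on their centre line; the grasp point (between the pads) lies 19 mm behind it; z points along the fingers, y is the line along which they close (so a half turn about z gives the same grasp; the last joint's range is limited). The gripper opens to 85 mm and grips with 20 to 120 N. Pads are 22 mm wide; open, the fingers measure 114 mm over their backs; the gripper's body (76 mm by 85 mm) begins 54 mm behind the grasp point. The pads swing forward as they close: fully open they stand 13 mm farther back than shut.
Start: joints at [-76.089, 22.827, 2.584, 88.041, -1.071, 69.15, -2.905], TCP at [217.849, 612.442, 231.347] pointing down, gripper open.
Joint ranges: [-161.44, 161.44], [-28.35, 127.94], [-78.24, 83.42], [0, 140.83], [-78.03, 258.03], [13.02, 114.36], [-168.23, 168.23]. Speed limits (degrees/s): [147.25, 147.25, 180, 180, 180, 180, 180].

INTERFACE

Orientations are given as [roll, pitch, yaw] about the fixed x, y, z axes, in that order (R = Rz(yaw) Ry(pitch) Rx(roll)).
In Python, from bench import read_state, snapshot, camera_model, hand_in gives the robot as it stands.
- The arm moves only by the tool apply_moves, never from a script. Its argument "moves" is one flat list of numbers, 7 for each row, row after row: the turn, a rotation vector about the tool's x, y, z in rad, then the shift along the tool's x, y, z in cm, then the finger opening in cm, from 0 to 8.54. In form: [rx, ry, rz, tx, ty, tz, jaw, rx, ry, rz, tx, ty, tz, jaw, ...]. A call has 1 to 10 rows; each row is the pose to reach, as a shift and turn from the pose commanded when the call began, along the tool's axes at that moment; what a row does not reach only later rows make up. A row lasts 1/10 s, in which the tool goes at most 50 mm and 8.59 degrees, less where a joint would pass 70% of its speed; a pose out of reach is approached as far as the arm can. A call with a gripper value outside its range is refused whole. The fingers move at their own pace and stop on an object; "force" is the grip in N (left out, the last holds). Time passes only in rows, so rows that repeat a pose let the fingers close. It gives the time, the measured TCP pose, the force, the opening and the grip force at its end, in the units of the state.
- read_state(): the state, without advancing time (a new reading comes with each control period).
- snapshot(name): name is "scene" or "top"; returns (picture, depth): 384x512x3 uint8, red, green, blue; 384x512 float32, mm along the optical axis (not along the pixel's ray), 0 where there is no reading.
- camera_model(name): a dict with "vertical_fov" (degrees; the focal length in pixels is half the picture's height over the tangent of half this angle, whatever the lens; pixels are square), "cx", "cy" (the principal point, pixels), "k1" (the pictures are not rectified: a ray, as slopes to the right and down, at radius r is drawn at 1 + k1 r^2 times it, then the intrinsics apply), "world_to_cam" (4x4, takes a point from world to camera coordinates). Camera axes: x right, y up, looking along -z (the intrinsics and any distortion apply to the point x, -y, -z); pixel columns grow to the right and rows downward; lengths in mm; the calibration is good to about 2 mm. A picture is of the moment at which its call begins. camera_model takes no time and is no camera call.
- hand_in(): hands the job in; it is judged then, once.
The state is a dict: "t": time; "joints": joint angles; "joint_vel": joint speeds; "joint_torque": joint torques, N m; "tcp_pos": TCP position; "tcp_rot": TCP orientation; "force": force on the tool from outside, world axes, zero at the start; "ft_torque": the same for the moment, N m; "grip_width": opening from 0.0 (shut) to 1.0 (fully open); "finger_force": force on a finger pad.
Only numpy, scipy, OpenCV 4.12 (cv2) and the standard library are available. Lean on these libraries where they do the work, as an engineer would, in place of code of your own. Each camera call takes 0.05 s, during which the arm holds its last target. There are 200 camera calls.

TASK

Hang the blue tool ledge on the upright plywood board: hold it by its black top tab, press the round lower end of its keyhole over the brass stud head, and then, still holding it, slide it down until the stud sits fully home in the top of the slot; then let go so that it hangs upright. The stud may be clamped up to about a centimetre to either side of the board's middle, so feel for it, push gently (with no more than 35 N on the board and stud in all) and leave the screwdriver, padlock and tape where they are.

Things in the scene. Friction and masses are not known exactly. Their poses are not given: they have to be found in the camera images.
- ledge: The loose blue sheet-metal tool ledge, 0.2 to 0.45 kg, standing upright. Origin: on its flat back face, centre line, at the underside. x points into its back (open front faces -x), y across, z up. Back plate 110 mm wide, 5 mm thick, 105 mm high; side flanges stand 14 mm forward; at the bottom a shelf reaches 50 mm forward; a black grip tab rises from the top.
- ledge_tab (a point): Centre of the ledge's black grip tab, 135 mm above the ledge's underside and 4 mm in front of its back face; axes as the ledge. The tab is 8 mm thick along x, 40 mm wide along y and reaches 30 mm above and below this point.
- ledge_eye (a point): The eye: near the top of the keyhole's slot, on the ledge's back face and centre line, 75 mm above the underside (60 mm below the tab's centre); axes as the ledge. The slot is 9 mm wide and ends 4.5 mm above this point.
- ledge_hole (a point): Centre of the keyhole's round lower end, on the ledge's back face and centre line, 55 mm above the underside, 20 mm straight below the eye: a hole 22 mm across with eight-sided outline, open upwards into the 9 mm slot.
- board: Plywood mounting board fixed to the table. Origin: on the table, mid-width, in the plane of the panel's front face. x into the panel (push along +x), y along it, z up. Panel 180 mm wide, 18 mm thick, top edge at z = 148 mm; foot 12 mm thick, from 30 mm before to 80 mm behind the face. With the ledge hung fully home its eye is at z = 120 mm and its underside at 45 mm.
- board_mid (a point): Middle of the board's black slit, on the front face, 121 mm above the table; axes as the board. A rigid headed stud juts out of the slit towards -x at this height, but its place along y is not listed: clamped anywhere within 12 mm of this point. Shank 7 mm thick; brass head 18 mm across (rim chamfered 1 mm), 4 mm thick, its front 14 mm and underside 10 mm from the face.
- buttons (a joint): Two black rubber buttons, 16 mm across, 40 mm either side of the slit's middle at the same height; they stand 9 mm out of the face and spring in together. 0 = out, 0.009 m = flush; 1.2 N in all at first touch, 3.9 N flush. With the ledge hung they press it against the stud head, its back about 5 mm off the face, and friction can hold it part-way down, so it must be pushed down to the slot's end.
- screwdriver: the orange-handled screwdriver, lying on the table near the work; leave it where it is.
- padlock: the brass padlock, lying on the table near the work; leave it where it is.
- tape: the roll of cream masking tape, lying on the table near the work; leave it where it is.
There are look-alikes about, which are no part of the job. There is more than one size of the ledge; the job needs the largest.

How it is judged:
By the outcome, as a careful person would: the job done as asked, in the order asked, and still so for the second after the job is handed in, with the robot touching nothing.
It also fails if it takes over 56 s, if anything falls off the work surface, if the arm or the gripper's body presses on something with over 40 N, if the wrist force passes 120 N, or if a joint passes its speed limit or range.

## Working session

There is one attempt and no reset: what is moved stays moved. The work goes in short steps, Python scripts to look and compute and a tool call to move; the robot and the scene stay as the last step left them, time stands still between calls to the robot, and variables do not carry over. Pictures are saved under pics/ and viewed, at most 10 in all, crops included, and the job is handed in when it is done.

Besides the shell and the picture viewer there is one more tool, called after "Call:" by a JSON object that holds its "api" and its "payload". apply_moves: Moves the arm, as the interface text tells. Its arguments: {"type":"object","properties":{"moves":{"type":"array","items":{"type":"number"}},"force":{"type":"number"}},"required":["moves"]}

```bash
ls; mkdir -p pics
cat > h.py <<'E'
import numpy as np,cv2
from bench import *
from scipy.spatial.transform import Rotation as R
def K(n):
    m=camera_model(n);f=192/np.tan(np.radians(m["vertical_fov"])/2)
    return m,f
def cloud(n,d):
    m,f=K(n);v,u=np.mgrid[0:384,0:512]
    k=np.array([[f,0,m["cx"]],[0,f,m["cy"]],[0,0,1.]])
    p=cv2.undistortPoints(np.stack([u,v],-1).reshape(-1,1,2).astype(float),k,np.array([m["k1"],0,0,0.])).reshape(384,512,2)
    c=np.stack([p[...,0]*d,-p[...,1]*d,-d,np.ones_like(d)],-1)
    W=c@np.linalg.inv(np.array(m["world_to_cam"])).T
    W=W[...,:3];W[d<=0]=np.nan
    return W
E
python3 - <<'E'
from h import *
s=read_state();print(s)
for n in("scene","top"):
    im,d=snapshot(n);np.savez(f"{n}0.npz",im=im,d=d);cv2.imwrite(f"pics/{n}0.png",cv2.resize(im[...,::-1],(800,600)))
    m,f=K(n);print(n,f,m["k1"],np.linalg.inv(np.array(m["world_to_cam"]))[:3].round(3).tolist(),(d>0).mean())
E
```

```text
pics
{'t': 0.0, 'joints': array([-76.09039203,  22.87189611,   2.58110408,  88.11446076,
        -1.0727666 ,  69.15091919,  -2.9072319 ]), 'joint_vel': array([-0.00769568,  0.05756161, -0.09163815, -0.03104809,  0.1025639 ,
       -0.04771109,  0.1539488 ]), 'joint_torque': array([-2.81148255e-05, -4.75120425e+01,  1.36478070e+00, -2.54223096e+01,
        1.17225168e-02,  9.37918550e-03,  6.15769025e-06]), 'tcp_pos': array([217.61632127, 611.80703954, 230.26181205]), 'tcp_rot': array([-1.79887111e+02,  6.88948097e-03,  1.60420932e+02]), 'force': array([ 0.32636801, -0.85310351,  0.66007063]), 'ft_torque': array([-0.00670723,  0.04345864,  0.01335855]), 'finger_force': 0.0, 'grip_width': 1.0040386259393603}
scene 441.95525867419 -0.011190265151753682 [[0.91, 0.297, -0.29, 103.796], [-0.415, 0.655, -0.632, -755.586], [0.002, 0.695, 0.719, 969.386]] 0.9960174560546875
top 432.3904302996413 0.038211768881172746 [[0.016, 0.981, -0.195, 205.232], [-1.0, 0.019, 0.012, 8.283], [0.016, 0.194, 0.981, 1319.897]] 0.9961598714192709
```

View pics/scene0.png

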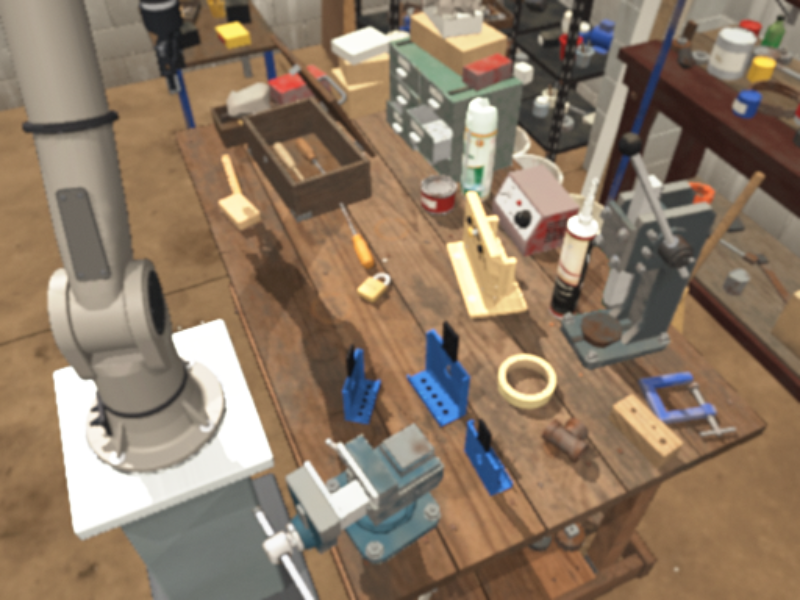

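View pics/top0.png

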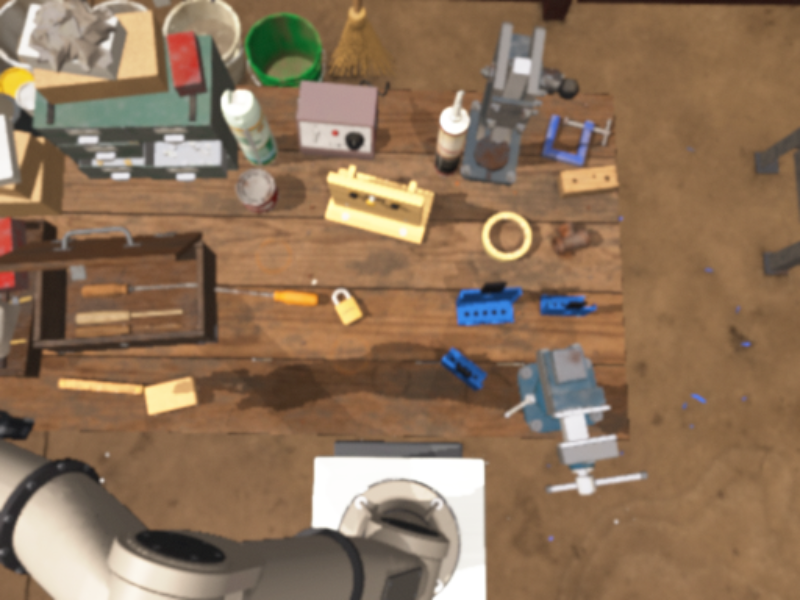

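The scene view shows three blue ledges. The largest is in the middle (about 440,375 in the scene view, 488,305 in the top view). The board is at 490,265 in the scene view and 380,203 in the top view. I'll measure both from the depth clouds.

Run:
```python
from h import *
for n in("scene","top"):
    z=np.load(n+"0.npz");im=z["im"];W=cloud(n,z["d"]);np.save(n+"W.npy",W)
    hsv=cv2.cvtColor(im,cv2.COLOR_RGB2HSV)
    b=((hsv[...,0]>100)&(hsv[...,0]<125)&(hsv[...,1]>140)&(W[...,2]>4)&(W[...,2]<200)).astype(np.uint8)
    N,L,S,C=cv2.connectedComponentsWithStats(b)
    for i in range(1,N):
        if S[i,4]<60: continue
        P=W[L==i];print(n,i,S[i].tolist(),"min",np.percentile(P,2,0).round(0),"max",np.percentile(P,98,0).round(0))
    # board: points in xyz area
    for nm,(u,v) in {"scene":dict(mid=(308,170),ledge=(285,240),tab=(289,217)),"top":dict(mid=(243,130),ledge=(312,195),tab=(316,184))}[n].items():
        print(n,nm,W[v,u].round(0),im[v,u])
    if n=="scene":
        cr=im[110:290,210:360]
        cv2.imwrite("pics/crop0.png",cv2.resize(cr[...,::-1],None,fx=4,fy=3.3,interpolation=cv2.INTER_CUBIC)[:600])
```

```text
scene 3 [473, 59, 13, 15, 118] min [1538.  284.    6.] max [1593.  328.   45.]
scene 4 [262, 212, 38, 60, 986] min [ 409. -218.    4.] max [ 459. -109.  107.]
scene 5 [219, 224, 24, 47, 433] min [ 281. -157.    4.] max [348. -78.  84.]
scene 11 [298, 269, 29, 47, 494] min [ 428. -361.    5.] max [ 466. -279.   86.]
scene mid [610.   9.  85.] [199 162 110]
scene ledge [ 453. -160.   47.] [ 45  87 145]
scene tab [ 452. -173.  153.] [22 21 22]
top 4 [293, 185, 40, 23, 518] min [ 411. -215.    4.] max [ 459. -109.  109.]
top 5 [346, 189, 35, 12, 206] min [ 428. -355.    4.] max [ 466. -274.  110.]
top 8 [283, 224, 28, 25, 180] min [ 283. -160.    4.] max [353. -79. 111.]
top mid [621.  45. 100.] [166 128  78]
top ledge [ 447. -171.    7.] [ 59 136 226]
top tab [ 450. -161.  157.] [20 19 19]
```

View pics/crop0.png

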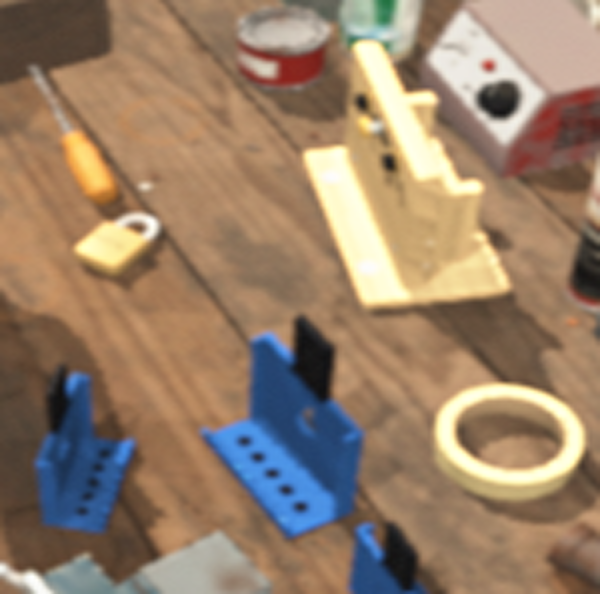

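Crop: the large ledge's keyhole is at about crop (310,418), its tab at (313,355). On the board the stud is at about (372,125) and the buttons at (362,103) and (390,162).

Run:
```python
from h import *
def fitplane(P,it=3,th=3):
    for _ in range(it):
        c=np.median(P,0);c=P.mean(0);n=np.linalg.svd(P-c)[2][2];n*=np.sign(n[0]);r=(P-c)@n;P=P[abs(r)<max(th,1.5*r.std())]
    return c,n,len(P),r.std()
for n in("scene","top"):
    z=np.load(n+"0.npz");im=z["im"].astype(int);W=np.load(n+"W.npy");X,Y,Z=np.moveaxis(W,-1,0)
    near=(X>390)&(X<480)&(Y>-235)&(Y<-95)
    T=W[near&(im.max(-1)<60)&(Z>112)&(Z<170)]
    print(n,"tab n",len(T),T.mean(0).round(1),"med",np.median(T,0).round(1),np.percentile(T,[3,97],0).round(1).tolist(),"rect",cv2.minAreaRect(T[:,:2].astype(np.float32)))
    blue=near&(im[...,2]>im[...,0]*1.5)&(Z>4)
    B=W[blue];print(" all blue rect",cv2.minAreaRect(B[:,:2].astype(np.float32)))
    P=B[(B[:,2]>25)&(B[:,2]<95)]
    if len(P)>50:
        c,nn,k,s=fitplane(P);print(" plate",c.round(1),nn.round(3),np.degrees(np.arctan2(nn[1],nn[0])).round(2),k,s.round(2))
    nb=(X>530)&(X<740)&(Y>-100)&(Y<150)&(im[...,0]>im[...,2]*1.25)&(im[...,0]>140)
    F=W[nb&(Z>5)&(Z<25)];r=cv2.minAreaRect(F[:,:2].astype(np.float32));print(" foot",len(F),r)
    Tt=W[nb&(Z>141)&(Z<156)];print(" top",len(Tt),Tt.mean(0).round(1) if len(Tt) else 0,cv2.minAreaRect(Tt[:,:2].astype(np.float32)))
    Fc=W[nb&(Z>30)&(Z<105)]
    if len(Fc)>50:
        # keep front points : x minimal cluster
        c,nn,k,s=fitplane(Fc,8,2.5);print(" face",c.round(1),nn.round(3),np.degrees(np.arctan2(nn[1],nn[0])).round(2),k,len(Fc),s.round(2))
        print("  at z121",(c-nn*0).round(1))
```

```text
scene tab n 142 [ 452.1 -166.8  143. ] med [ 451.8 -166.8  143.8] [[449.9, -181.5, 115.4], [455.9, -148.9, 166.2]] rect ((452.1648864746094, -165.28701782226562), (5.765944480895996, 36.1466178894043), 5.853975296020508)
 all blue rect ((433.663818359375, -164.42762756347656), (51.20057678222656, 113.32511901855469), 4.3042120933532715)
 plate [ 454.  -159.3   60.6] [ 0.997  0.083 -0.003] 4.74 372 0.92
 foot 542 ((634.5430297851562, 28.787574768066406), (235.5155792236328, 193.61097717285156), 83.07583618164062)
 top 84 [629.1  35.2 146.1] ((639.9891967773438, 21.00708770751953), (101.14259338378906, 231.1513214111328), 15.43661117553711)
 face [632.   24.5  62.8] [ 0.725 -0.172 -0.667] -13.36 209 688 4.88
  at z121 [632.   24.5  62.8]
top tab n 71 [ 452.2 -161.1  150.4] med [ 451.4 -161.5  155. ] [[449.4, -177.3, 121.0], [457.6, -144.3, 167.4]] rect ((453.5262756347656, -160.8722686767578), (7.258164405822754, 36.19749069213867), 4.939675807952881)
 all blue rect ((433.98541259765625, -164.0232391357422), (50.363677978515625, 112.00405883789062), 4.916539669036865)
 plate [ 453.9 -163.    60. ] [ 0.997  0.077 -0.001] 4.44 149 0.68
 foot 946 ((635.0460205078125, 25.815719604492188), (246.82090759277344, 206.09153747558594), 88.60636901855469)
 top 437 [636.1  47.  147.8] ((647.4259643554688, 7.2047882080078125), (111.03235626220703, 247.67703247070312), 19.052616119384766)
 face [622.5  52.3  58.9] [ 0.969 -0.247 -0.006] -14.3 305 509 0.83
  at z121 [622.5  52.3  58.9]
```

Run:
```python
from h import *
for n in("scene","top"):
    z=np.load(n+"0.npz");im=z["im"].astype(int);W=np.load(n+"W.npy");X,Y,Z=np.moveaxis(W,-1,0)
    pale=((X>530)&(X<760)&(Y>-120)&(Y<170)&(Z>4)&(im[...,0]>im[...,2]*1.2)&(im[...,0]>120)).astype(np.uint8)
    N,L,S,C=cv2.connectedComponentsWithStats(pale);u,v={"scene":(308,170),"top":(243,130)}[n]
    i=L[v,u];print(n,i,S[i]);m=L==i
    P=W[m]
    for yaw in(-14.3,):
        a=np.radians(yaw);c,s=np.cos(a),np.sin(a);o=np.array([622.5,52.3]);ex=np.array([c,s]);ey=np.array([-s,c])
        Q=np.c_[(P[:,:2]-o)@ex,(P[:,:2]-o)@ey,P[:,2]]
        for nm,k in dict(foot=(Q[:,2]<18),face=(Q[:,2]>30)&(Q[:,2]<105)&(abs(Q[:,0])<8),top=(Q[:,2]>143)).items():
            q=Q[k]
            if len(q)<20: print(nm,len(q));continue
            fit=np.polyfit(q[:,1],q[:,0],1);print(nm,len(q),np.percentile(q,[1,50,99],0).round(1).tolist(),"slope",np.degrees(np.arctan(fit[0])).round(2),fit[1].round(2))
            # front edge of top/foot: min x per y bin
            b=np.round(q[:,1]/8);e=[(j*8,np.percentile(q[b==j,0],3)) for j in np.unique(b) if (b==j).sum()>3]
            e=np.array(e);e=e[abs(e[:,0]+0)<200];f2=np.polyfit(e[:,0],e[:,1],1);print("   front edge",np.degrees(np.arctan(f2[0])).round(2),f2[1].round(2))
    # dark & brass near face at z~121
    D=np.stack([(X-o[0])*ex[0]+(Y-o[1])*ex[1],(X-o[0])*ey[0]+(Y-o[1])*ey[1],Z],-1)
    reg=(abs(D[...,0])<25)&(abs(D[...,1])<100)&(abs(Z-121)<16)
    vs,us=np.where(reg)
    if n=="scene":
        dk=reg&(im.max(-1)<70)
        N,L,S,C=cv2.connectedComponentsWithStats(dk.astype(np.uint8))
        for i in range(1,N): print(" dark",S[i].tolist(),C[i].round(1),np.median(D[L==i],0).round(1))
        br=(abs(D[...,1])<70)&(D[...,0]<-7)&(D[...,0]>-30)&(abs(Z-121)<14)
        N,L,S,C=cv2.connectedComponentsWithStats(br.astype(np.uint8))
        for i in range(1,N): print(" protrude",S[i].tolist(),C[i].round(1),D[L==i].mean(0).round(1))
im=np.load("scene0.npz")["im"]
cv2.imwrite("pics/bd.png",cv2.resize(im[120:205,280:345,::-1],None,fx=7,fy=7,interpolation=cv2.INTER_CUBIC))
```

```text
scene 1 [ 286  123   51   80 1630]
foot 586 [[-30.9, -98.0, 4.9], [5.4, -64.8, 12.1], [78.6, 98.0, 17.5]] slope -16.84 3.09
   front edge -0.12 -29.76
face 376 [[-1.8, -88.4, 30.8], [-0.1, -20.2, 66.4], [7.6, 91.4, 103.9]] slope -0.75 0.11
   front edge 0.08 -1.14
top 70 [[-1.4, -88.2, 143.2], [0.4, -26.1, 146.4], [17.0, 93.2, 152.0]] slope -0.81 3.03
   front edge 0.06 0.35
 dark [300, 140, 1, 3, 3] [300. 141.] [ -6.5  38.7 123.9]
 dark [306, 158, 2, 3, 5] [306.6 158.8] [ -7.3 -42.  126.9]
 protrude [299, 138, 2, 6, 7] [299.1 140.7] [ -8.9  39.6 124.6]
 protrude [300, 146, 3, 6, 14] [300.7 148.5] [-12.7   5.4 124.6]
 protrude [305, 157, 3, 5, 9] [305.8 158.7] [ -8.7 -37.8 123.6]
top 16 [ 208  104   70   52 2155]
foot 917 [[-31.1, -97.0, 4.5], [-6.1, -6.9, 11.3], [81.1, 100.5, 17.3]] slope -3.14 10.36
   front edge 0.17 -29.7
face 416 [[-1.9, -86.2, 30.5], [0.1, -1.3, 66.8], [3.9, 89.6, 104.1]] slope 0.22 0.15
   front edge 0.02 -1.3
top 400 [[-1.1, -85.3, 143.4], [8.9, 6.0, 147.9], [19.7, 89.2, 153.1]] slope 1.1 8.85
   front edge 0.83 0.68
```

View pics/bd.png

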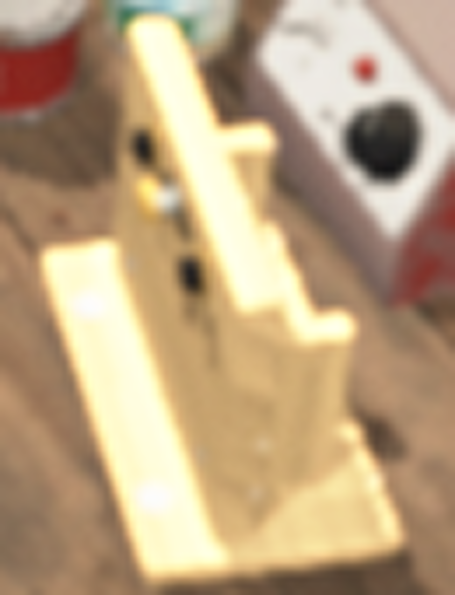

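```bash
cat >> h.py <<'E'
def go(p,yaw,s=None,cmd=None):
    s=s or read_state();R0=R.from_euler("xyz",s["tcp_rot"],degrees=True);Rt=R.from_euler("xyz",[180,0,yaw],degrees=True)
    print("rot",(R0.inv()*Rt).as_rotvec().round(4),"shift cm",R0.inv().apply((np.array(p)-s["tcp_pos"])/10).round(3))
a=np.radians(-14.3);O=np.array([622.5,52.3,0]);EX=np.array([np.cos(a),np.sin(a),0]);EY=np.array([-np.sin(a),np.cos(a),0])
def B(x,y,z): return O+x*EX+y*EY+np.array([0,0,z])
def toB(p): d=np.asarray(p)-O;return np.array([d@EX,d@EY,d[2]])
def proj(n,p):
    m,f=K(n);c=np.array(m["world_to_cam"])@np.r_[p,1];x=np.array([c[0],-c[1]])/-c[2];x*=1+m["k1"]*(x@x);return (x*f+[m["cx"],m["cy"]]).round(2)
E
python3 - <<'E'
from h import *
print("buttons pred",proj("scene",B(-9,40,121)),proj("scene",B(-9,-40,121)))
for y in(-5,0,5,10):print(y,"head",proj("scene",B(-14,y,121)),"top rim",proj("scene",B(-12,y,130)))
im=np.load("scene0.npz")["im"];hsv=cv2.cvtColor(im,cv2.COLOR_RGB2HSV)
print(hsv[142:154,297:308,1]);print(hsv[142:154,297:308,2])
print(hsv[136:164,298:309,2].astype(int)[[0,2,4,6,20,22,24]])
go((480,200,300),120);go((455,-163.5,220),94.6)
E
```

```text
buttons pred [298.98 141.56] [305.81 159.89]
-5 head [301.06 151.88] top rim [301.96 149.44]
0 head [300.63 150.73] top rim [301.54 148.29]
5 head [300.21 149.58] top rim [301.11 147.15]
10 head [299.79 148.45] top rim [300.69 146.01]
[[113 113 112  94 127 134 122 115  94  44  23]
 [114 115 114 115 126 130 121 116 106  65  29]
 [114 112 115 117 124 124 117 117 116  88  39]
 [114 113 119 129 134 130 107 103 112 102  55]
 [113 116 127 128 125 118  76  62  88 105  76]
 [109 114 132 133 109  77  46  33  61  99  91]
 [111 115 131 144 113  63  29  22  51 100 105]
 [112 115 127 148 131  89  44  28  58 108 117]
 [112 112 122 144 147 123  85  66  77 111 118]
 [111 113 118 130 139 130 116 107 104 113 117]
 [114 112 114 117 120 121 115 115 116 115 117]
 [114 111 114 113 113 114 114 115 117 113 116]]
[[176 174 118  65  86 152 195 222 251 255 255]
 [184 191 156 120 117 151 188 211 240 255 255]
 [184 200 191 176 165 154 161 186 224 254 255]
 [184 203 213 232 230 185 145 164 205 246 255]
 [188 202 230 253 255 235 181 176 204 234 255]
 [189 199 226 251 255 249 228 209 209 224 251]
 [189 195 211 238 251 247 235 213 195 206 241]
 [189 193 200 220 237 234 210 182 158 180 224]
 [192 195 194 202 212 203 178 151 126 151 204]
 [195 194 192 194 195 188 169 155 125 135 191]
 [199 196 194 196 197 190 182 173 138 126 176]
 [202 199 195 198 199 190 185 184 159 133 165]]
[[188 206 209 213 230 254 255 255 255 255 255]
 [162 150 144 174 221 244 255 255 255 255 255]
 [134  77  45 100 174 213 245 255 255 255 255]
 [174 118  65  86 152 195 222 251 255 255 255]
 [201 196 197 198 198 196 189 169 150 149 182]
 [208 199 197 197 200 204 187 130  64  46 105]
 [231 211 202 198 199 202 194 152  83  42  80]]
rot [-0.0016  0.0008  0.7055] shift cm [-38.519 -30.029  -6.904]
rot [-0.0015  0.0012  1.1489] shift cm [-48.341 -65.101   1.159]
```

Call:
{"api": "apply_moves", "payload": {"moves": [0,0,0.7,-38.5,-30,-7,5,0,0,0.7,-38.5,-30,-7,5,0,0,0.7,-38.5,-30,-7,5,0,0,0.7,-38.5,-30,-7,5,0,0,0.7,-38.5,-30,-7,5,0,0,0.7,-38.5,-30,-7,5,0,0,0.7,-38.5,-30,-7,5,0,0,0.7,-38.5,-30,-7,5,0,0,0.7,-38.5,-30,-7,5,0,0,0.7,-38.5,-30,-7,5], "force": 90}}

```text
t: 1.1
tcp_pos: [480.9, 197.9, 301.6]
tcp_rot: [180.0, 0.0, 120.2]
force: [0.6, -0.2, -0.8]
grip_width: 0.583
finger_force: 0.0
```

```bash
python3 -c "
from h import *
s=read_state();print(s['t'],s['tcp_pos'],s['tcp_rot'],s['joints'].round(0))
go((455,-163.5,230),94.6)"
```

```text
1.1 [480.93993638 197.86639941 301.56353164] [1.79994333e+02 9.05701367e-03 1.20214629e+02] [-50.   7.  26. 100.  -3.  73.   6.]
rot [1.000e-04 1.000e-04 4.471e-01] shift cm [-29.921 -20.428   7.159]
```

Call:
{"api": "apply_moves", "payload": {"moves": [0,0,0.447,-29.9,-20.4,7.1,5,0,0,0.447,-29.9,-20.4,7.1,5,0,0,0.447,-29.9,-20.4,7.1,5,0,0,0.447,-29.9,-20.4,7.1,5,0,0,0.447,-29.9,-20.4,7.1,5,0,0,0.447,-29.9,-20.4,7.1,5,0,0,0.447,-29.9,-20.4,7.1,5,0,0,0.447,-29.9,-20.4,7.1,5,0,0,0.447,-29.9,-20.4,7.1,5,0,0,0.447,-29.9,-20.4,7.1,5]}}

```text
t: 2.1
tcp_pos: [454.7, -159.8, 230.0]
tcp_rot: [-180.0, -0.0, 94.7]
force: [0.8, 0.6, -0.2]
grip_width: 0.587
finger_force: 0.0
```

```bash
python3 -c "
from h import *
s=read_state();print(s['t'],s['tcp_pos'],s['tcp_rot'],s['joints'].round(0))
go((455,-163.5,120),94.6)"
```

```text
2.1 [ 454.7097261  -159.81098876  230.00545616] [-1.79966794e+02 -4.77049750e-02  9.46714470e+01] [-27.   7.  45. 111.  -6.  64.  25.]
rot [-0.0006 -0.0008  0.0012] shift cm [-3.79e-01  5.00e-03  1.10e+01]
```

Call:
{"api": "apply_moves", "payload": {"moves": [0,0,0,0,0,4,5,0,0,0,0,0,8,5,0,0,0,0,0,10,5,0,0,0,0,0,11,5,0,0,0,0,0,11.2,5,0,0,0,0,0,11.2,5]}}

```text
t: 2.7
tcp_pos: [455.8, -159.7, 119.0]
tcp_rot: [179.9, -0.0, 94.8]
force: [1.1, -1.0, 0.1]
grip_width: 0.587
finger_force: 0.0
```

Run:
```python
from h import *
s=read_state();print(s['tcp_pos'],s['tcp_rot'],s['force'])
im,d=snapshot("scene");cv2.imwrite("pics/g1.png",cv2.resize(im[180:300,230:350,::-1],None,fx=5,fy=5,interpolation=cv2.INTER_CUBIC))
```

```text
[ 455.82817985 -159.74607345  118.96850809] [ 1.79919523e+02 -3.45604823e-03  9.47842803e+01] [ 1.07277007 -0.96811075  0.10701235]
```

View pics/g1.png

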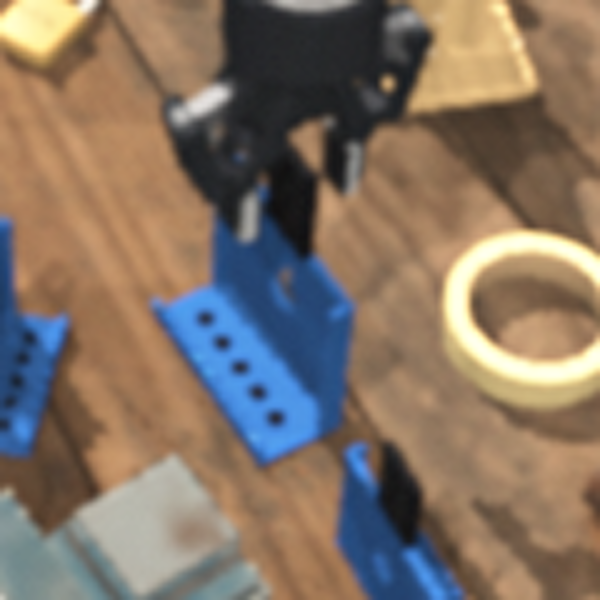

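The tab (292,205) sits between the open pads (245,215 and 350,165). I'll shift 3 mm towards the centre and close.

Call:
{"api": "apply_moves", "payload": {"moves": [0,0,0,-0.3,0,0.1,5,0,0,0,-0.3,0,0.1,2,0,0,0,-0.3,0,0.1,1,0,0,0,-0.3,0,0.1,0.4,0,0,0,-0.3,0,0.1,0.2,0,0,0,-0.3,0,0.1,0.2,0,0,0,-0.3,0,0.1,0.2,0,0,0,-0.3,0,0.1,0.2], "force": 90}}

```text
t: 3.55
tcp_pos: [455.7, -163.4, 117.6]
tcp_rot: [179.9, 0.0, 94.7]
force: [0.9, 1.2, 3.7]
grip_width: 0.086
finger_force: 88.4
```

```bash
python3 -c "
from h import *
s=read_state();print(s)
"
```

```text
{'t': 3.55, 'joints': array([-21.55927618,  17.16471932,  42.61787792, 118.19726557,
       -15.1620896 ,  49.9399446 ,  34.34872107]), 'joint_vel': array([-0.07102814,  0.0532508 , -0.10395066,  0.02664829,  0.03632822,
       -0.08589185,  0.0026104 ]), 'joint_torque': array([  0.2562022 , -27.10312486,   5.20224363, -18.35213363,
         0.16920327,   0.13477961,   0.03149454]), 'tcp_pos': array([ 455.67414978, -163.3517731 ,  117.63100463]), 'tcp_rot': array([1.79937935e+02, 5.37615425e-03, 9.47069291e+01]), 'force': array([0.87647017, 1.18182131, 3.69554307]), 'ft_torque': array([ 0.04309624, -0.05939178, -0.01425129]), 'finger_force': 88.42208504676819, 'grip_width': 0.08580820532859619}
```

```bash
python3 -c "
from h import *
print(B(-64,6,190));go(B(-64,6,190),75.7)
"
```

```text
[561.96498727  73.9220312  190.        ]
rot [ 1.100e-03 -1.000e-04  3.317e-01] shift cm [22.774 12.548 -7.225]
```

Call:
{"api": "apply_moves", "payload": {"moves": [0,0,0,0,0,-1,0.2,0,0,0,0,0,-3,0.2,0,0,0,0,0,-5,0.2,0,0,0,0,0,-7.5,0.2,0,0,0,0,0,-7.5,0.2,0,0,0,0,0,-7.5,0.2]}}

```text
t: 4.15
tcp_pos: [454.4, -163.0, 191.8]
tcp_rot: [-180.0, -0.0, 94.7]
force: [-1.2, -0.6, -3.4]
grip_width: 0.082
finger_force: 87.9
```

```bash
python3 -c "
from h import *
s=read_state();print(s['tcp_pos'],s['tcp_rot'],s['force'],s['ft_torque']);go(B(-64,6,190),75.7)
"
```

```text
[ 454.44198004 -162.96041965  191.811423  ] [-1.79965274e+02 -4.72175986e-02  9.47182422e+01] [-1.21164249 -0.5946372  -3.42041861] [-0.02575746 -0.00826775 -0.00193258]
rot [-0.0007 -0.0007  0.3319] shift cm [22.723 12.664  0.192]
```

Call:
{"api": "apply_moves", "payload": {"moves": [0,0,0.05,2.7,1.5,0,0.2,0,0,0.1,6.7,3.7,0,0.2,0,0,0.2,10.7,6,0,0.2,0,0,0.28,14.7,8.2,0,0.2,0,0,0.33,18.7,10.4,0.1,0.2,0,0,0.33,21.5,12,0.1,0.2,0,0,0.332,22.7,12.7,0.2,0.2,0,0,0.332,22.7,12.7,0.2,0.2,0,0,0.332,22.7,12.7,0.2,0.2,0,0,0.332,22.7,12.7,0.2,0.2]}}

```text
t: 5.15
tcp_pos: [562.1, 70.5, 189.9]
tcp_rot: [-179.9, 0.1, 75.5]
force: [0.3, -0.7, -2.8]
grip_width: 0.083
finger_force: 88.0
```

```bash
python3 - <<'E'
from h import *
s=read_state();print(s['tcp_pos'],s['tcp_rot'],s['force'],s['ft_torque'],toB(s['tcp_pos']));go(B(-64,6,190),75.7)
for n in("scene","top"):
    im,d=snapshot(n);np.savez(n+"1.npz",im=im,d=d);W=cloud(n,d);X,Y,Z=np.moveaxis(W,-1,0);im=im.astype(int)
    D=W-O;D=np.stack([D@EX,D@EY,W[...,2]],-1)
    bl=(im[...,2]>im[...,0]*1.5)&(abs(D[...,1])<90)&(D[...,0]>-140)&(D[...,0]<0)&(Z>55)
    P=D[bl];r=cv2.minAreaRect(P[:,:2].astype(np.float32));print(n,len(P),r,np.percentile(P,[1,99],0).round(1).tolist())
    q=P[(P[:,2]>92)&(P[:,2]<165)]
    if len(q)>20:
        for _ in range(3):
            c=q.mean(0);nn=np.linalg.svd(q-c)[2][2];nn*=np.sign(nn[0]);rr=(q-c)@nn;q=q[abs(rr)<max(2,1.5*rr.std())]
        print(" plate",c.round(1),nn.round(3),"yaw",np.degrees(np.arctan2(nn[1],nn[0])).round(2),"pitch",np.degrees(np.arcsin(nn[2])).round(2),len(q),rr.std().round(2))
    v,u=proj(n,B(-30,0,120)).astype(int)[::-1]
    cv2.imwrite(f"pics/p1{n}.png",cv2.resize(np.load(n+"1.npz")["im"][v-60:v+60,u-60:u+60,::-1],None,fx=5,fy=5,interpolation=cv2.INTER_CUBIC))
E
cd pics; python3 -c "
import cv2,numpy as np
a=[cv2.imread(f'p1{n}.png') for n in('scene','top')]
cv2.imwrite('p1.png',cv2.resize(np.hstack(a),(800,400)))"
```

```text
[562.09731267  70.47829338 189.93910327] [-1.79941719e+02  7.70565104e-02  7.54674214e+01] [ 0.26236827 -0.69062965 -2.75012426] [-0.05157375  0.00624057 -0.00146964] [-63.02117476   2.69564811 189.93910327]
rot [-0.001   0.0013 -0.0041] shift cm [ 0.33  -0.099 -0.006]
scene 735 ((-85.78422546386719, 3.058063507080078), (50.34233093261719, 116.73551940917969), 0.7047837972640991) [[-109.6, -53.7, 73.5], [-61.3, 58.8, 201.2]]
 plate [-65.9   3.  127.8] [ 1.    -0.019  0.001] yaw -1.1 pitch 0.03 164 2.03
top 302 ((-85.90769958496094, -33.065101623535156), (47.57859802246094, 39.661468505859375), 0.3160189390182495) [[-109.1, -52.6, 71.5], [-62.6, -14.0, 180.5]]
 plate [-64.3 -28.7 129.2] [ 0.999 -0.037 -0.   ] yaw -2.1 pitch -0.02 63 0.61
```

View pics/p1.png

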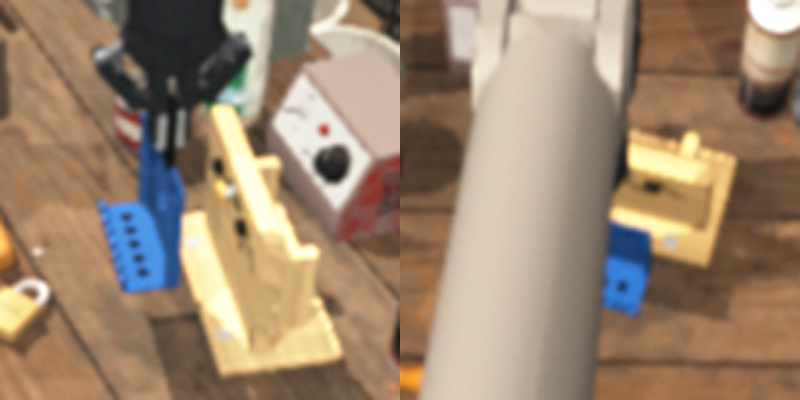

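The ledge is held upright and parallel to the board. Its centre is within about 0.3 mm of the TCP, and its keyhole is level with the stud at (225,187) in the left half. Next I'll approach to just short of contact.

```bash
python3 -c "
from h import *
go(B(-26,6,183.6),75.7)
"
```

```text
rot [-0.0002  0.0001 -0.0035] shift cm [0.262 3.678 0.678]
```

Call:
{"api": "apply_moves", "payload": {"moves": [0,0,-0.003,0.26,1,0.3,0.2,0,0,-0.003,0.26,2,0.5,0.2,0,0,-0.003,0.26,3,0.68,0.2,0,0,-0.003,0.26,3.5,0.68,0.2,0,0,-0.003,0.26,3.7,0.68,0.2,0,0,-0.003,0.26,3.7,0.68,0.2,0,0,-0.003,0.26,3.7,0.68,0.2]}}

```text
t: 5.95
tcp_pos: [599.3, 66.8, 183.4]
tcp_rot: [-180.0, -0.0, 75.9]
force: [-0.5, -0.2, -3.4]
grip_width: 0.084
finger_force: 88.0
```

```bash
cat > st.py <<'E'
from h import *
s=read_state();F=s['force'];print(s['t'],"B",toB(s['tcp_pos']).round(2),s['tcp_rot'].round(2),"F xyz(board)",np.round([F@EX,F@EY,F[2]],2),s['ft_torque'].round(2))
E
python3 st.py; python3 -c "
from h import *
go(B(-18,6,183.6),75.7)
"
```

```text
5.95 B [-26.04   8.3  183.43] [-179.97   -0.     75.86] F xyz(board) [-0.43 -0.35 -3.36] [ 0.02 -0.02 -0.  ]
rot [-0.0005 -0.0001  0.0027] shift cm [-0.232  0.803 -0.017]
```

Call:
{"api": "apply_moves", "payload": {"moves": [0,0,0,0,0,0,0.2,0,0,0,0,0,0,0.2]}}

```text
t: 6.15
tcp_pos: [599.3, 66.9, 183.6]
tcp_rot: [-180.0, -0.0, 75.9]
force: [0.5, -0.0, -3.2]
grip_width: 0.083
finger_force: 88.0
```

```bash
python3 st.py; python3 -c "
from h import *
go(B(-18,6,183.6),75.7)
"
```

```text
6.15 B [-26.07   8.45 183.57] [-1.7999e+02 -2.0000e-02  7.5870e+01] F xyz(board) [ 0.54  0.1  -3.17] [-0.02 -0.04  0.  ]
rot [-0.0002 -0.0003  0.003 ] shift cm [-0.248  0.807 -0.003]
```

Call:
{"api": "apply_moves", "payload": {"moves": [0,0,0.002,-0.24,0.3,0,0.2,0,0,0.002,-0.24,0.6,0,0.2,0,0,0.002,-0.24,0.75,0,0.2,0,0,0.002,-0.24,0.9,0,0.2,0,0,0.002,-0.24,0.9,0,0.2,0,0,0.002,-0.24,0.9,0,0.2]}}

```text
t: 6.75
tcp_pos: [607.7, 62.2, 183.4]
tcp_rot: [-180.0, -0.0, 75.7]
force: [0.0, -0.3, -2.2]
grip_width: 0.077
finger_force: 88.0
```

```bash
python3 st.py
```

```text
6.75 B [-16.8    5.92 183.43] [-179.99   -0.     75.74] F xyz(board) [ 0.1  -0.32 -2.18] [-0.   -0.07  0.03]
```

Call:
{"api": "apply_moves", "payload": {"moves": [0,0,0,0,0.1,0,0.2,0,0,0,0,0.2,0,0.2,0,0,0,0,0.3,0,0.2,0,0,0,0,0.3,0,0.2]}}

```text
t: 7.15
tcp_pos: [610.8, 61.4, 183.5]
tcp_rot: [180.0, -0.0, 75.7]
force: [0.5, -0.6, -3.2]
grip_width: 0.086
finger_force: 88.0
```

```bash
python3 st.py
```

```text
7.15 B [-13.59   5.91 183.52] [179.99  -0.    75.73] F xyz(board) [ 0.68 -0.5  -3.19] [-0.03 -0.05  0.01]
```

Call:
{"api": "apply_moves", "payload": {"moves": [0,0,0,0,0.1,0,0.2,0,0,0,0,0.2,0,0.2,0,0,0,0,0.25,0,0.2,0,0,0,0,0.25,0,0.2,0,0,0,0,0.25,0,0.2]}}

```text
t: 7.65
tcp_pos: [612.7, 60.9, 183.4]
tcp_rot: [-180.0, -0.0, 75.7]
force: [-1.9, 1.1, -2.0]
grip_width: 0.083
finger_force: 88.1
```

```bash
python3 st.py
```

```text
7.65 B [-11.59   5.93 183.4 ] [-179.96   -0.     75.74] F xyz(board) [-2.09  0.56 -2.02] [0.04 0.36 0.02]
```

Call:
{"api": "apply_moves", "payload": {"moves": [0,0,0,0,0.1,0,0.2,0,0,0,0,0.2,0,0.2,0,0,0,0,0.2,0,0.2,0,0,0,0,0.2,0,0.2]}}

```text
t: 8.05
tcp_pos: [614.8, 60.4, 183.4]
tcp_rot: [-180.0, -0.0, 75.7]
force: [-2.1, -0.2, -1.9]
grip_width: 0.078
finger_force: 88.0
```

```bash
python3 st.py
```

```text
8.05 B [ -9.48   5.96 183.41] [-179.97   -0.     75.74] F xyz(board) [-2.01 -0.69 -1.92] [0.13 0.56 0.05]
```

Call:
{"api": "apply_moves", "payload": {"moves": [0,0,0,0,0.1,0,0.2,0,0,0,0,0.2,0,0.2,0,0,0,0,0.25,0,0.2,0,0,0,0,0.25,0,0.2]}}

```text
t: 8.45
tcp_pos: [617.3, 59.8, 183.4]
tcp_rot: [-180.0, -0.0, 75.7]
force: [-3.4, 0.0, -2.1]
grip_width: 0.08
finger_force: 88.1
```

```bash
python3 st.py
python3 - <<'E'
from h import *
im,d=snapshot("scene");np.savez("scene2.npz",im=im,d=d)
cv2.imwrite("pics/i1.png",cv2.resize(im[95:195,255:355,::-1],None,fx=6,fy=6,interpolation=cv2.INTER_CUBIC))
E
```

```text
8.45 B [ -6.93   5.95 183.43] [-1.7997e+02 -1.0000e-02  7.5740e+01] F xyz(board) [-3.26 -0.83 -2.07] [ 0.2   0.75 -0.01]
```

View pics/i1.png

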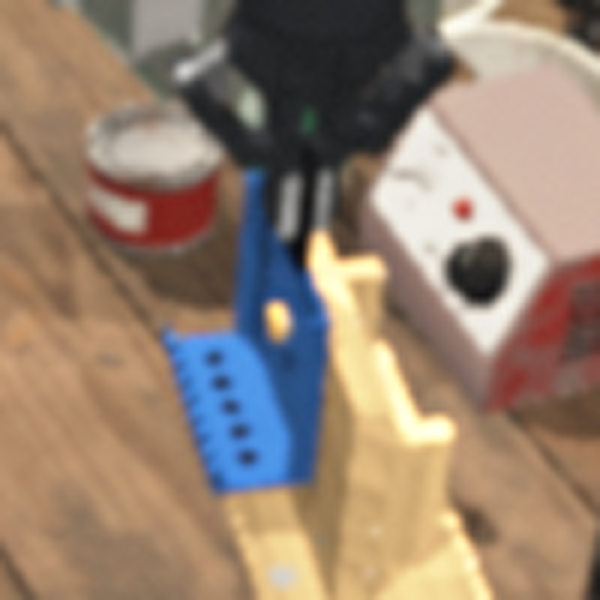

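The brass head shows through the hole (277,320), so the insertion worked. Now I'll slide down in small steps.

Call:
{"api": "apply_moves", "payload": {"moves": [0,0,0,0,0,0.15,0.2,0,0,0,0,0,0.3,0.2,0,0,0,0,0,0.45,0.2,0,0,0,0,0,0.6,0.2,0,0,0,0,0,0.7,0.2,0,0,0,0,0,0.7,0.2]}}

```text
t: 9.1
tcp_pos: [617.2, 59.8, 176.2]
tcp_rot: [-180.0, 0.0, 75.7]
force: [-2.5, 1.0, -2.5]
grip_width: 0.084
finger_force: 88.2
```

```bash
python3 st.py
```

```text
9.1 B [ -6.97   5.96 176.21] [-179.97    0.     75.74] F xyz(board) [-2.7   0.37 -2.54] [ 0.24  0.75 -0.01]
```

Call:
{"api": "apply_moves", "payload": {"moves": [0,0,0,0,0,0.1,0.2,0,0,0,0,0,0.2,0.2,0,0,0,0,0,0.3,0.2,0,0,0,0,0,0.4,0.2,0,0,0,0,0,0.4,0.2]}}

```text
t: 9.6
tcp_pos: [617.3, 59.7, 172.3]
tcp_rot: [-180.0, -0.0, 75.7]
force: [-2.5, 0.0, -2.9]
grip_width: 0.081
finger_force: 88.1
```

```bash
python3 st.py
```

```text
9.6 B [ -6.91   5.93 172.29] [-179.98   -0.     75.74] F xyz(board) [-2.44 -0.61 -2.88] [0.17 0.75 0.02]
```

Call:
{"api": "apply_moves", "payload": {"moves": [0,0,0,0,0,0.1,0.2,0,0,0,0,0,0.2,0.2,0,0,0,0,0,0.3,0.2,0,0,0,0,0,0.4,0.2,0,0,0,0,0,0.5,0.2,0,0,0,0,0,0.5,0.2]}}

```text
t: 10.2
tcp_pos: [617.2, 59.8, 167.2]
tcp_rot: [-180.0, 0.0, 75.7]
force: [-2.5, -0.3, -2.9]
grip_width: 0.08
finger_force: 88.1
```

```bash
python3 st.py
```

```text
10.2 B [ -6.96   5.93 167.23] [-179.98    0.     75.74] F xyz(board) [-2.38 -0.92 -2.87] [0.23 0.73 0.02]
```

Expect the slot end around TCP z = 162.6. I'll keep going until the stop shows in Fz.

Call:
{"api": "apply_moves", "payload": {"moves": [0,0,0,0,0,0.1,0.2,0,0,0,0,0,0.2,0.2,0,0,0,0,0,0.3,0.2,0,0,0,0,0,0.35,0.2,0,0,0,0,0,0.4,0.2,0,0,0,0,0,0.4,0.2]}}

```text
t: 10.8
tcp_pos: [617.3, 59.7, 163.4]
tcp_rot: [-180.0, -0.0, 75.7]
force: [-2.2, 0.9, -2.8]
grip_width: 0.085
finger_force: 88.2
```

```bash
python3 st.py
```

```text
10.8 B [ -6.84   5.94 163.39] [-179.99   -0.     75.74] F xyz(board) [-2.4   0.34 -2.84] [0.19 0.77 0.04]
```

Call:
{"api": "apply_moves", "payload": {"moves": [0,0,0,0,0,0.05,0.2,0,0,0,0,0,0.1,0.2,0,0,0,0,0,0.1,0.2]}}

```text
t: 11.1
tcp_pos: [617.4, 59.7, 162.5]
tcp_rot: [180.0, -0.0, 75.7]
force: [-2.7, 1.1, -2.2]
grip_width: 0.079
finger_force: 88.2
```

```bash
python3 st.py
```

```text
11.1 B [ -6.76   5.9  162.49] [ 1.800e+02 -1.000e-02  7.574e+01] F xyz(board) [-2.86  0.41 -2.22] [0.16 0.69 0.  ]
```

Call:
{"api": "apply_moves", "payload": {"moves": [0,0,0,0,0,0.05,0.2,0,0,0,0,0,0.1,0.2,0,0,0,0,0,0.1,0.2]}}

```text
t: 11.4
tcp_pos: [617.6, 59.7, 162.2]
tcp_rot: [180.0, -0.0, 75.7]
force: [-4.3, 1.0, 5.4]
grip_width: 0.081
finger_force: 89.2
```

```bash
python3 st.py
```

```text
11.4 B [ -6.57   5.93 162.22] [ 1.7998e+02 -3.0000e-02  7.5730e+01] F xyz(board) [-4.4  -0.12  5.42] [0.13 1.16 0.03]
```

The slot end is reached (Fz rose about 8 N at z = 162.2, as predicted). I'll ease back onto the stud head while keeping the downward push.

Call:
{"api": "apply_moves", "payload": {"moves": [0,0,0,0,-0.1,0,0.2,0,0,0,0,-0.2,0,0.2,0,0,0,0,-0.2,0,0.2]}}

```text
t: 11.7
tcp_pos: [617.0, 59.8, 162.2]
tcp_rot: [179.8, -0.0, 75.7]
force: [0.1, -0.6, 2.1]
grip_width: 0.079
finger_force: 88.9
```

```bash
python3 st.py
```

```text
11.7 B [ -7.18   5.95 162.21] [ 1.7977e+02 -3.0000e-02  7.5730e+01] F xyz(board) [ 0.29 -0.59  2.08] [-0.02 -0.05  0.02]
```

Call:
{"api": "apply_moves", "payload": {"moves": [0,0,0,0,0.1,0.03,0.2,0,0,0,0,0.1,0.03,0.2,0,0,0,0,0.1,0.03,0.6,0,0,0,0,0.1,0.03,0.9,0,0,0,0,0.1,0,1.4,0,0,0,0,0.1,0,2,0,0,0,0,0.1,0,3,0,0,0,0,0.1,0,4,0,0,0,0,0.1,0,4,0,0,0,0,0.1,0,4], "force": 20}}

```text
t: 12.7
tcp_pos: [616.4, 60.0, 161.5]
tcp_rot: [180.0, -0.0, 75.7]
force: [1.1, -1.0, 0.6]
grip_width: 0.472
finger_force: 0.0
```

```bash
python3 st.py
```

```text
12.7 B [ -7.79   5.96 161.48] [ 1.800e+02 -1.000e-02  7.574e+01] F xyz(board) [ 1.32 -0.66  0.57] [ 0.04 -0.02 -0.02]
```

Released. I'll retreat straight up, then check.

Call:
{"api": "apply_moves", "payload": {"moves": [0,0,0,0,0,-1,4,0,0,0,0,0,-3,4,0,0,0,0,0,-6,4,0,0,0,0,0,-10,4,0,0,0,0,0,-14,4,0,0,0,0,0,-16,4,0,0,0,0,0,-16,4,0,0,0,0,0,-16,4]}}

```text
t: 13.5
tcp_pos: [616.4, 59.9, 321.8]
tcp_rot: [180.0, -0.0, 75.7]
force: [0.7, 0.6, 0.1]
grip_width: 0.474
finger_force: 0.0
```

```bash
python3 st.py
python3 - <<'E'
from h import *
im,d=snapshot("scene");W=cloud("scene",d);D=W-O;D=np.stack([D@EX,D@EY,W[...,2]],-1);i=im.astype(int)
bl=(i[...,2]>i[...,0]*1.5)&(abs(D[...,1])<90)&(D[...,0]>-90)&(D[...,0]<20)&(D[...,2]>20)&(D[...,2]<170)
P=D[bl];print(len(P),np.percentile(P,[1,99],0).round(1).tolist())
S=P[(P[:,0]<-20)&(P[:,2]<70)];c=S.mean(0);print("shelf",c.round(1),"normal",np.linalg.svd(S-c)[2][2].round(3))
cv2.imwrite("pics/f1.png",cv2.resize(im[95:195,255:355,::-1],None,fx=6,fy=6,interpolation=cv2.INTER_CUBIC))
E
```

```text
13.5 B [ -7.82   5.81 321.83] [ 1.7997e+02 -3.0000e-02  7.5730e+01] F xyz(board) [0.51 0.79 0.05] [0.02 0.04 0.02]
769 [[-53.6, -50.3, 45.3], [-5.1, 62.8, 154.4]]
shelf [-37.1   4.1  50.5] normal [0.198 0.004 0.98 ]
```

View pics/f1.png

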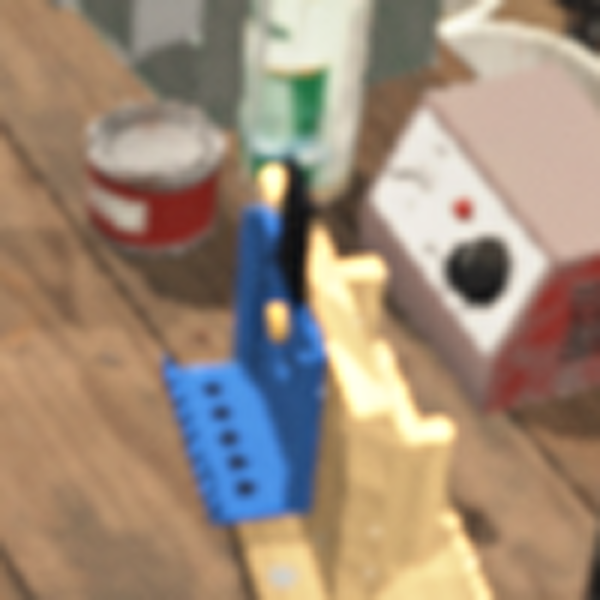

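The ledge hangs upright. The head (277,322) is at the slot top with the open hole below it, and the underside measures about 45 mm, which is home.

```bash
python3 -c "
from bench import hand_in
print(hand_in())"
```

```text
the job is handed in; nothing more can be done
None
```

The large blue ledge is hung upright on the stud: I felt the slot end stop the slide, the underside measures about 45 mm, it is released and the arm is clear. I handed the job in at about 13.5 s.

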